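Complete the medicine rows on the theatre shelves

ROBOT

A 6-joint arm with a two-finger parallel gripper is mounted at the origin on the work surface. World frame = base frame: x ahead of the robot, y to its left, z up, the work surface at z = 0. Lengths are in mm, angles in rad, forces in N, time in s.
With the tool pointing down it reaches from about 425 to 950 mm from the base axis. Payload 14.7 kg.
Tool frame: the origin (TCP) lies at the very end of the fingers, on their centre line; the grasp point (between the pads) lies 19 mm behind it; z points along the fingers, y is the line along which they close (so a half turn about z gives the same grasp; the last joint's range is limited). The gripper opens to 85 mm and grips with 20 to 120 N. Pads are 22 mm wide; open, the fingers measure 114 mm over their backs; the gripper's body (76 mm by 85 mm) begins 54 mm behind the grasp point. The pads swing forward as they close: fully open they stand 13 mm farther back than shut.
Start: joints at [-1.355, 0.48, 1.596, -0, 1.065, -0.047], TCP at [168.877, -627.673, 231.297] pointing down, gripper open.
Joint ranges: [-2.75, 2.75], [-0.82, 2.05], [0.23, 2.67], [-1.56, 4.7], [0.09, 2.69], [-2.92, 2.92]. Speed limits (rad/s): [1.89, 1.89, 2.39, 3.01, 3.01, 3.01].

INTERFACE

Orientations are given as [roll, pitch, yaw] about the fixed x, y, z axes, in that order (R = Rz(yaw) Ry(pitch) Rx(roll)).
In Python, from plant import bot, snapshot, calibration, order gives the robot as it stands.
- The arm moves only by the tool arm_command, never from a script. Its argument "plan" is a list of rows, each an object with "slide": the shift along the tool's x, y, z in mm, a list of three; "twist": the turn, a rotation vector about the tool's x, y, z in rad, a list of three. A call has 1 to 20 rows; each row is the pose to reach, as a shift and turn from the pose commanded when the call began, along the tool's axes at that moment; what a row does not reach only later rows make up. A row lasts 1/8 s, in which the tool goes at most 62.5 mm and 10.7 degrees, less where a joint would pass 70% of its speed; a pose out of reach is approached as far as the arm can. A call with a gripper value outside its range is refused whole. "jaw" is the opening, from -1 (shut) to 1 (fully open), set as the call begins (left out, the last holds). The fingers move at their own pace and stop on an object; "squeeze" is the grip in N (left out, the last holds). Time passes only in rows, so rows that repeat a pose let the fingers close. It gives the time, the measured TCP pose, the force, the opening and the grip force at its end, in the units of the state.
- bot.get_state(): the state, without advancing time (a new reading comes with each control period).
- snapshot(name): name is "scene" or "top" or "wrist"; returns the picture (400x640x3 uint8, red, green, blue); there is no depth.
- calibration(name): a dict with "fx", "fy", "cx", "cy" (pixels), "T" (4x4, takes a point from camera to world coordinates). Camera axes: x right, y down, z forward; pixel columns grow to the right and rows downward; lengths in mm; the calibration is good to about 2 mm. A picture is of the moment at which its call begins: read the wrist's pose just before it. calibration takes no time and is no camera call; for the wrist camera it gives the pose at the moment of the call.
- order.sign_off(): hands the job in; it is judged then, once.
The state is a dict: "t": time; "joints": joint angles; "joint_velocities": joint speeds; "effort": joint torques, N m; "position": TCP position; "eef_rot": TCP orientation; "wrist_force": force on the tool from outside, world axes, zero at the start; "ft_torque": the same for the moment, N m; "width": finger opening in mm; "gripper_force": force on a finger pad.
Only numpy, scipy, OpenCV 4.12 (cv2) and the standard library are available. Lean on these libraries where they do the work, as an engineer would, in place of code of your own. Each camera call takes 0.05 s, during which the arm holds its last target. There are 200 camera calls.

TASK

Add the loose amber bottle and the loose white bottle to the shelves: each goes with the two of its own kind, at whichever end of the pair has room, standing upright in a straight line with them and about as close as they stand to each other, so that each shelf carries a neat row of three. Set the bottles down without dropping them, and leave the bottles already on the shelves, the green-capped bottle and everything else where they are.

Things in the scene. Friction and masses are not known exactly. Their poses are not given: they have to be found in the camera images.
- amber_new: the loose amber bottle, standing upright on the table top nearer the robot than the shelves: a dark amber-brown medicine bottle with a white cap and a plain white label band; 40 mm across its straight round body (up to 56 mm high), then a short shoulder and a cap 27 mm across; 80 mm tall in all; about 90 g; origin at the centre of its underside, z up
- amber_row_1: one of the two amber bottles already standing upright on their shelf, same kind and size as the loose amber bottle. The two stand 52 mm apart centre to centre (12 mm of air) along the shelf, both on the centre line of its depth; at least one end of the pair has room for a third
- amber_row_2: one of the two amber bottles already standing upright on their shelf, same kind and size as the loose amber bottle. The two stand 52 mm apart centre to centre (12 mm of air) along the shelf, both on the centre line of its depth; at least one end of the pair has room for a third
- amber_shelf: fixed steel shelf with the amber row: board 250 mm long (y axis) by 100 mm deep (x axis, away from the robot, yaw up to 0.15 rad), top 70 mm above the table, open above; 10 mm high lip along the rear (+x) edge. Origin under the board's centre at table height. The row runs along x = 0, the middle of the depth. The two shelves look alike, one left, one right: the bottles tell which is which
- white_new: the loose white bottle, standing upright on the table top nearer the robot than the shelves: a white medicine bottle with a blue cap and a plain white label band; 40 mm across its straight round body (up to 56 mm high), then a short shoulder and a cap 27 mm across; 80 mm tall in all; about 90 g; origin at the centre of its underside, z up
- white_row_1: one of the two white bottles already standing upright on their shelf, same kind and size as the loose white bottle. The two stand 52 mm apart centre to centre (12 mm of air) along the shelf, both on the centre line of its depth; at least one end of the pair has room for a third
- white_row_2: one of the two white bottles already standing upright on their shelf, same kind and size as the loose white bottle. The two stand 52 mm apart centre to centre (12 mm of air) along the shelf, both on the centre line of its depth; at least one end of the pair has room for a third
- white_shelf: fixed steel shelf with the white row: board 250 mm long (y axis) by 100 mm deep (x axis, away from the robot, yaw up to 0.15 rad), top 70 mm above the table, open above; 10 mm high lip along the rear (+x) edge. Origin under the board's centre at table height. The row runs along x = 0, the middle of the depth. The two shelves look alike, one left, one right: the bottles tell which is which
- green_bottle: a bystander on the table in line with the loose bottles: pale grey bottle with a green cap, same shape and size; origin at the centre of its underside
- gallipot: bystander: small steel bowl, 76 mm across, 45 mm high, at the robot's left
- carton: bystander: white carton 60 x 110 x 45 mm, at the left of the shelves
- spool: bystander: white tape roll lying flat, 60 mm across, 25 mm high, at the left

How it is judged:
By the outcome, as a careful person would: the job done as asked, in the order asked, and still so for the second after the job is handed in, with the robot touching nothing.
It also fails if it takes over 51 s, if anything falls off the work surface, if the arm or the gripper's body presses on something with over 40 N, if the wrist force passes 120 N, or if a joint passes its speed limit or range.

## Working session

There is one attempt and no reset: what is moved stays moved. The work goes in short steps, Python scripts to look and compute and a tool call to move; the robot and the scene stay as the last step left them, time stands still between calls to the robot, and variables do not carry over. Pictures are saved under pics/ and viewed, at most 10 in all, crops included, and the job is handed in when it is done.

Besides the shell and the picture viewer there is one more tool, called after "Emit:" by a JSON object that holds its "op" and its "data", one argument or row to a line. arm_command: Moves the arm, as the interface text tells. Its arguments: {"type":"object","properties":{"plan":{"type":"array","items":{"type":"object","properties":{"slide":{"type":"array","items":{"type":"number"}},"twist":{"type":"array","items":{"type":"number"}}}}},"jaw":{"type":"number"},"squeeze":{"type":"number"}},"required":["plan"]}

```bash
ls; mkdir -p pics; python3 - <<'E'
from plant import bot,snapshot,calibration
import cv2,numpy as np
for n in("top","scene"):
    cv2.imwrite(f"pics/{n}0.png",snapshot(n)[:,:,::-1]); c=calibration(n); print(n,c["fx"],c["cx"],c["cy"],np.round(c["T"],3).tolist())
s=bot.get_state();print(s)
E
```

```text
pics
top 372.5729307549436 316.5466165398366 202.8440476457535 [[0.105, -0.969, 0.224, 340.049], [-0.994, -0.101, 0.026, 100.111], [-0.003, -0.225, -0.974, 926.176], [0.0, 0.0, 0.0, 1.0]]
scene 368.07499517441823 317.3412268063289 192.84765820288288 [[0.741, 0.543, -0.396, 935.393], [0.671, -0.59, 0.448, -367.589], [0.01, -0.598, -0.802, 891.951], [0.0, 0.0, 0.0, 1.0]]
{'t': 0.1, 'joints': array([-1.35460160e+00,  4.80773263e-01,  1.59678307e+00,  1.29089121e-05,
        1.06511027e+00, -4.66506758e-02]), 'joint_velocities': array([-0.00075848, -0.00073646, -0.00132899, -0.00060613,  0.00047911,
        0.00026545]), 'effort': array([ 1.50176627e-03, -9.52256155e+01, -4.31042182e+01,  1.97662275e-04,
        5.31836777e-03,  1.61397833e-05]), 'position': array([ 168.80498834, -627.32890793,  230.7442455 ]), 'eef_rot': array([-3.14052040e+00, -6.13564022e-05,  2.62839114e-01]), 'wrist_force': array([0.28544276, 0.06735739, 0.10441053]), 'ft_torque': array([-0.05109921, -0.05886858, -0.01806462]), 'gripper_force': 0.0, 'width': 85.34191188354387}
```

View pics/top0.png

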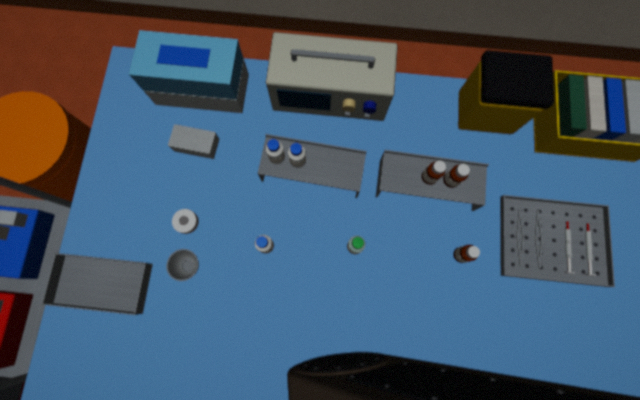

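View pics/scene0.png

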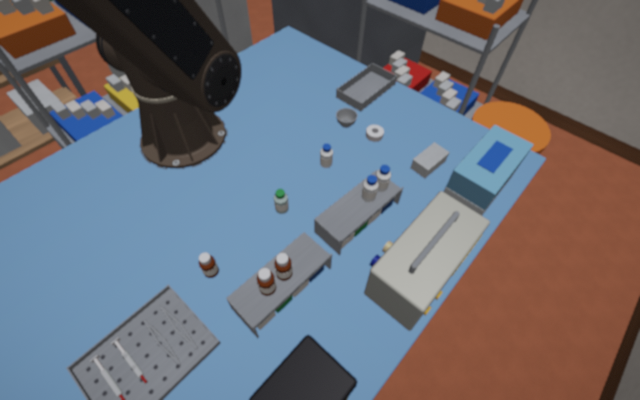

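The top view shows white shelf on the left with its pair at (274,149),(297,153), and the free end to the right. The amber pair is at (435,171),(458,175). The loose ones are white (263,243), green (357,243) and amber (467,253). The scene view agrees: white (327,154), amber (207,263).

```bash
cat > h.py <<'E'
import numpy as np,cv2
from plant import bot,snapshot,calibration
def ray(c,u,v):
    T=np.array(c["T"]);d=T[:3,:3]@np.array([(u-c["cx"])/c["fx"],(v-c["cy"])/c["fy"],1.]);return T[:3,3],d
def onz(c,u,v,z):
    o,d=ray(c,u,v);return o+d*(z-o[2])/d[2]
def proj(c,p):
    q=np.linalg.inv(np.array(c["T"]))@np.append(p,1.);return np.array([c["fx"]*q[0]/q[2]+c["cx"],c["fy"]*q[1]/q[2]+c["cy"]])
def tri(c1,p1,c2,p2):
    o1,d1=ray(c1,*p1);o2,d2=ray(c2,*p2)
    s=np.linalg.lstsq(np.stack([d1,-d2],1),o2-o1,rcond=None)[0]
    a,b=o1+s[0]*d1,o2+s[1]*d2;return (a+b)/2,np.linalg.norm(a-b)
def blobs(m,amin=6):
    n,l,st,ce=cv2.connectedComponentsWithStats(m.astype(np.uint8),connectivity=4)
    return [(ce[i].round(1).tolist(),int(st[i,4]),st[i,:4].tolist()) for i in range(1,n) if st[i,4]>=amin]
E
cat > a.py <<'E'
from h import *
rois={"top":(100,270,160,500),"scene":(130,300,190,400)}
for n in rois:
    im=cv2.imread(f"pics/{n}0.png").astype(int);b,g,r=im[...,0],im[...,1],im[...,2]
    y0,y1,x0,x1=rois[n];roi=np.zeros(b.shape,bool);roi[y0:y1,x0:x1]=1
    print(n,"table",im[230,320] if n=="top" else im[200,240])
    print("blue",blobs(roi&(b-g>70)&(b>110)))
    print("green",blobs(roi&(g-r>40)&(g-b>20)))
    print("amber",blobs(roi&(r-b>25)))
    print("white",blobs(roi&(np.minimum(np.minimum(b,g),r)>140)))
    s=blobs(roi&(abs(b-r)<25)&(r>50)&(r<140),300);print("steel",s)
E
python3 a.py
python3 - <<'E'
import cv2,numpy as np
t=cv2.imread('pics/top0.png')[125:270,250:490];cv2.imwrite('pics/c1.png',cv2.resize(t,None,fx=3.3,fy=3.3,interpolation=2))
E
```

```text
top table [158 115  67]
blue [([272.7, 144.2], 75, [268, 140, 10, 10]), ([295.6, 148.0], 76, [291, 144, 10, 9]), ([261.1, 241.2], 58, [257, 237, 9, 9])]
green [([357.5, 242.4], 114, [352, 237, 12, 12])]
amber [([348.8, 103.4], 96, [342, 100, 14, 8]), ([479.3, 115.3], 1164, [459, 100, 41, 32]), ([433.2, 172.4], 105, [427, 163, 17, 16]), ([456.1, 175.2], 108, [450, 166, 17, 16]), ([465.0, 253.7], 81, [461, 246, 12, 15])]
white [([271.8, 152.8], 20, [267, 150, 11, 5]), ([293.1, 156.2], 19, [289, 152, 10, 7]), ([439.5, 165.9], 77, [435, 162, 10, 9]), ([463.5, 169.3], 82, [459, 165, 10, 10]), ([183.5, 220.4], 303, [173, 210, 22, 22]), ([473.7, 251.5], 78, [469, 247, 10, 10])]
steel [([191.9, 140.0], 1009, [169, 125, 47, 31]), ([314.6, 163.8], 3670, [259, 135, 106, 57]), ([431.4, 177.6], 3712, [379, 151, 108, 55]), ([183.4, 260.4], 470, [167, 250, 31, 20])]
scene table [183 152 116]
blue [([326.5, 146.5], 20, [324, 145, 6, 4]), ([384.7, 168.2], 30, [382, 166, 7, 5]), ([371.5, 178.6], 36, [368, 176, 8, 6]), ([375.3, 258.4], 18, [373, 256, 6, 6])]
green [([279.6, 193.0], 56, [276, 189, 9, 9])]
amber [([387.5, 245.8], 37, [384, 242, 8, 9]), ([207.7, 265.1], 88, [200, 258, 14, 13]), ([283.2, 266.8], 106, [275, 259, 16, 13]), ([266.0, 282.1], 114, [257, 274, 17, 14])]
white [([374.9, 133.0], 100, [366, 130, 18, 8]), ([326.2, 153.2], 57, [320, 149, 13, 8]), ([383.3, 175.8], 75, [376, 171, 15, 9]), ([370.1, 185.9], 80, [363, 180, 16, 11]), ([280.8, 200.2], 21, [276, 198, 10, 5]), ([389.7, 265.5], 859, [372, 237, 28, 56]), ([203.8, 256.8], 99, [198, 252, 12, 11]), ([281.7, 257.4], 120, [276, 252, 12, 12]), ([263.8, 272.9], 128, [258, 267, 12, 13])]
steel [([207.4, 147.7], 591, [190, 130, 37, 36]), ([354.0, 212.5], 2951, [315, 178, 85, 76]), ([287.2, 272.6], 2827, [227, 233, 104, 67]), ([379.8, 289.0], 609, [365, 270, 35, 30])]
```

View pics/c1.png

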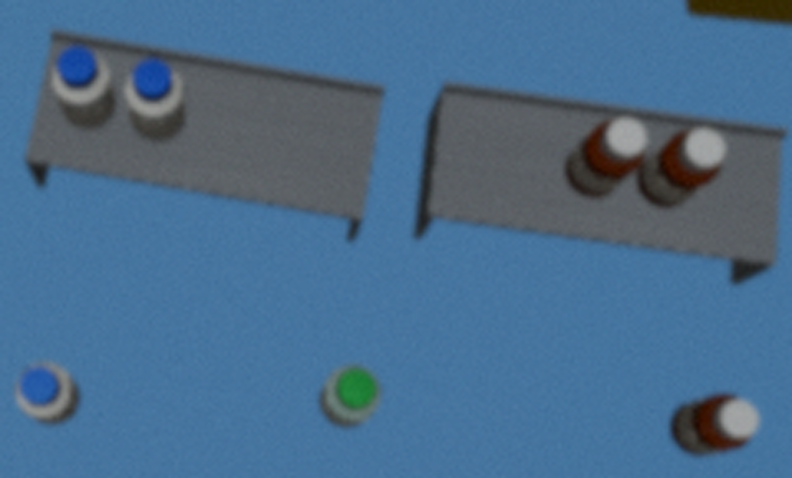

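```bash
cat > b.py <<'E'
from h import *
ct,cs=calibration("top"),calibration("scene")
B={"w1":((272.7,144.2),(384.7,168.2),148),"w2":((295.6,148),(371.5,178.6),148),"wn":((261.1,241.2),(326.5,146.5),78),
"g":((357.5,242.4),(279.6,193),78),"a1":((439.5,165.9),(281.7,257.4),148),"a2":((463.5,169.3),(263.8,272.9),148),"an":((473.7,251.5),(203.8,256.8),78)}
P={}
for k,(a,b,z) in B.items():
    t,e=tri(ct,a,cs,b);P[k]=onz(ct,*a,z);print(k,"top",P[k].round(1),"scene",onz(cs,*b,z).round(1),"tri",t.round(1),round(e,1))
for n,(l,r) in {"w":((258.5,174.1),(359.1,191.7)),"a":((379.7,190.8),(484.8,205.3))}.items():
    L,R=onz(ct,*l,70),onz(ct,*r,70);d=(L-R);ln=np.hypot(*d[:2]);d/=ln;x=np.array([d[1],-d[0],0])
    C=(L+R)/2+50*x;print(n,"shelf len",ln.round(1),"yaw",np.arctan2(-d[0],d[1]).round(3),"ctr",C.round(1))
    for i in"12":
        q=P[n+i]-C;print(n+i,"in shelf x,y",(q@x).round(1),(q@d).round(1))
    v=P[n+"1"]-P[n+"2"];print("pair dist",np.linalg.norm(v).round(1),"yaw",np.arctan2(-v[0],v[1]).round(3))
E
python3 b.py
```

```text
w1 top [641.9 232.2 148. ] scene [645.3 230.3 148. ] tri [643.6 233.1 144.1] 0.6
w2 top [638.2 180.4 148. ] scene [641. 178. 148.] tri [639.6 180.8 144.4] 0.2
wn top [432.3 239.5  78. ] scene [436.1 236.9  78. ] tri [433.  240.4  73. ] 0.3
g top [452.6  20.4  78. ] scene [457.6  16.8  78. ] tri [453.5  19.9  71.2] 0.3
a1 top [ 629.6 -138.2  148. ] scene [ 630.3 -138.2  148. ] tri [ 629.9 -138.2  147.4] 0.5
a2 top [ 627.2 -190.6  148. ] scene [ 628.2 -190.4  148. ] tri [ 627.7 -190.6  147.3] 0.8
an top [ 459.5 -243.    78. ] scene [ 460.8 -243.4   78. ] tri [ 459.8 -243.4   76.6] 0.4
w shelf len 244.5 yaw -0.075 ctr [633.3 143.7  70. ]
w1 in shelf x,y 1.8 88.9
w2 in shelf x,y 2.1 37.0
pair dist 51.9 yaw -0.07
a shelf len 248.3 yaw -0.038 ctr [ 626.8 -148.9   70. ]
a1 in shelf x,y 2.4 10.7
a2 in shelf x,y 2.0 -41.7
pair dist 52.4 yaw -0.045
```

The checks hold: pair spacing measures 51.9 and 52.4 mm (52 given), board length is about 248 mm, and cap heights triangulate plausibly. There's room on the +y side of amber and the −y side of white. I'll go to amber first, with the fingers closing across the row (along x).

```bash
cat >> h.py <<'E'
from scipy.spatial.transform import Rotation as Ro
def go(x,y,z,yaw,ref=None):
    "slide/twist from the current pose (or ref) to a tool-down target"
    s=bot.get_state();p,R=(s["position"],Ro.from_euler("xyz",s["eef_rot"])) if ref is None else (np.array(ref[:3]),Ro.from_euler("xyz",[np.pi,0,ref[3]]))
    G=Ro.from_euler("xyz",[np.pi,0,yaw]);print("slide",(R.inv().apply(np.array([x,y,z])-p)).round(1),"twist",(R.inv()*G).as_rotvec().round(3))
E
python3 -c "
from h import *
go(459.5,-243,170,1.526)"
```

```text
slide [ 380.6 -295.5   61.1] twist [-1.000e-03 -1.000e-03 -1.263e+00]
```

Emit:
{"op": "arm_command", "data": {
  "plan": [
    {"slide": [47,-37,8],"twist": [0,0,-0.16]},
    {"slide": [95,-74,15],"twist": [0,0,-0.32]},
    {"slide": [142,-111,23],"twist": [0,0,-0.48]},
    {"slide": [190,-148,30],"twist": [0,0,-0.63]},
    {"slide": [237,-185,38],"twist": [0,0,-0.79]},
    {"slide": [285,-222,46],"twist": [0,0,-0.95]},
    {"slide": [333,-259,54],"twist": [0,0,-1.1]},
    {"slide": [365,-284,59],"twist": [0,0,-1.22]},
    {"slide": [380.6,-295.5,61],"twist": [0,0,-1.263]},
    {"slide": [380.6,-295.5,61],"twist": [0,0,-1.263]},
    {"slide": [380.6,-295.5,61],"twist": [0,0,-1.263]},
    {"slide": [380.6,-295.5,61],"twist": [0,0,-1.263]}
  ],
  "jaw": 1,
  "squeeze": 30
}}

```text
t: 1.6
position: [459.1, -244.5, 170.4]
eef_rot: [3.142, 0.0, 1.524]
wrist_force: [0.0, -0.4, -0.0]
width: 85.5
gripper_force: 0.0
```

```bash
python3 - <<'E'
from h import *
s=bot.get_state();print(s["t"],s["position"],s["eef_rot"],s["joints"].round(2))
c=calibration("wrist");im=snapshot("wrist")[:,:,::-1];cv2.imwrite("pics/w1.png",im)
print(np.round(c["T"],2).tolist(),c["fx"],proj(c,[459.5,-243,80]),proj(c,[459.5,-243,0]))
E
```

```text
1.6 [ 459.11632149 -244.46659534  170.4270572 ] [3.14151150e+00 1.88529099e-04 1.52357077e+00] [-0.55  0.38  1.96 -0.    0.81 -0.5 ]
[[1.0, -0.04, -0.02, 463.75], [-0.05, -0.94, -0.33, -160.03], [-0.0, 0.33, -0.95, 312.99], [0.0, 0.0, 0.0, 1.0]] 332.05926592938766 [317.55703849 204.49268505] [317.67742112 176.86676879]
```

View pics/w1.png

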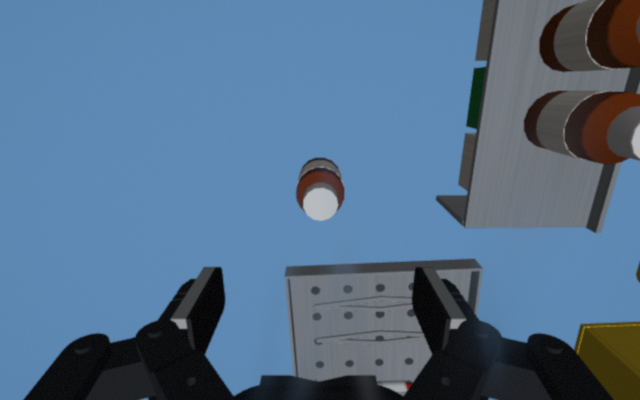

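The wrist view shows the amber cap at about (320,202), between the fingers, so it fits the prediction of (317.6,204.5). I'll refine the fix and descend.

```bash
python3 - <<'E'
from h import *
im=cv2.imread("pics/w1.png").astype(int);m=np.zeros(im.shape[:2],bool);m[150:240,280:360]=1
b=[x for x in blobs(m&(im.min(2)>170),100)];print(b)
c=calibration("wrist")
p=onz(c,*b[-1][0],79);print(p)
go(p[0],p[1],25,1.524);go(p[0],p[1],25,1.526)
E
```

```text
[([319.9, 203.8], 798, [304, 189, 33, 31])]
[ 461.31321065 -242.79572739   79.        ]
slide [  1.7   2.1 145.4] twist [ 0.  0. -0.]
slide [  1.7   2.1 145.4] twist [ 0.     0.    -0.002]
```

Emit:
{"op": "arm_command", "data": {
  "plan": [
    {"slide": [1.5,2,40],"twist": [0,0,0]},
    {"slide": [1.5,2,80],"twist": [0,0,0]},
    {"slide": [1.5,2,115],"twist": [0,0,0]},
    {"slide": [1.5,2,138],"twist": [0,0,0]},
    {"slide": [1.5,2,145],"twist": [0,0,0]},
    {"slide": [1.5,2,145],"twist": [0,0,0]},
    {"slide": [1.5,2,145],"twist": [0,0,0]}
  ]
}}

```text
t: 2.52
position: [462.2, -242.5, 26.3]
eef_rot: [3.14, 0.001, 1.525]
wrist_force: [0.4, 0.5, -0.1]
width: 85.2
gripper_force: 0.0
```

Emit:
{"op": "arm_command", "data": {
  "plan": [
    {"slide": [0,0,0],"twist": [0,0,0]},
    {"slide": [0,0,0],"twist": [0,0,0]},
    {"slide": [0,0,0],"twist": [0,0,0]},
    {"slide": [0,0,0],"twist": [0,0,0]},
    {"slide": [0,0,0],"twist": [0,0,0]},
    {"slide": [0,0,0],"twist": [0,0,0]},
    {"slide": [0,0,0],"twist": [0,0,0]},
    {"slide": [0,0,0],"twist": [0,0,0]}
  ],
  "jaw": -1,
  "squeeze": 30
}}

```text
t: 3.52
position: [461.8, -242.1, 25.7]
eef_rot: [3.141, 0.0, 1.526]
wrist_force: [-1.1, 0.5, 7.6]
width: 38.7
gripper_force: 29.3
```

```bash
python3 -c "
from h import *
go(462,-242,200,1.526)
go(632,-85.5,200,1.526)"
```

```text
slide [ 1.000e-01  2.000e-01 -1.743e+02] twist [ 0.  0. -0.]
slide [ 164.1  163.  -174.3] twist [ 0.  0. -0.]
```

Emit:
{"op": "arm_command", "data": {
  "plan": [
    {"slide": [0,0,-25],"twist": [0,0,0]},
    {"slide": [0,0,-70],"twist": [0,0,0]},
    {"slide": [0,0,-120],"twist": [0,0,0]},
    {"slide": [5,5,-160],"twist": [0,0,0]},
    {"slide": [30,30,-174],"twist": [0,0,0]},
    {"slide": [60,60,-174],"twist": [0,0,0]},
    {"slide": [90,90,-174],"twist": [0,0,0]},
    {"slide": [120,120,-174],"twist": [0,0,0]},
    {"slide": [145,144,-174],"twist": [0,0,0]},
    {"slide": [158,157,-174],"twist": [0,0,0]},
    {"slide": [164,163,-174],"twist": [0,0,0]},
    {"slide": [164,163,-174],"twist": [0,0,0]},
    {"slide": [164,163,-174],"twist": [0,0,0]}
  ]
}}

```text
t: 5.15
position: [631.2, -86.3, 199.3]
eef_rot: [-3.141, 0.0, 1.525]
wrist_force: [0.7, -0.3, 0.2]
width: 38.9
gripper_force: 30.9
```

```bash
python3 - <<'E'
from h import *
s=bot.get_state();print(s["t"],s["position"],s["eef_rot"],s["joints"].round(2),s["width"],s["gripper_force"])
c=calibration("wrist");im=snapshot("wrist")[:,:,::-1];cv2.imwrite("pics/w2.png",im)
print(np.round(c["T"],3).tolist())
E
```

```text
5.15 [631.24078173 -86.30218696 199.32262916] [-3.14115645e+00  1.10112251e-04  1.52502619e+00] [-0.18  0.49  1.66 -0.    0.99 -0.14] 38.89164933834033 30.901839697617106
[[0.999, -0.042, -0.015, 635.83], [-0.045, -0.944, -0.326, -1.859], [-0.001, 0.326, -0.945, 341.879], [0.0, 0.0, 0.0, 1.0]]
```

View pics/w2.png

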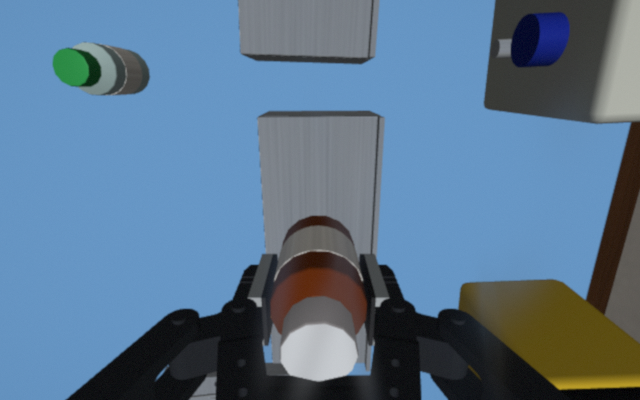

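The wrist view shows the amber bottle held upright, cap at about (319,345), above the amber shelf. The board's front edge is at column 262 or so and the lip at 383. I'll work out the bottle offset and shelf line from this.

```bash
python3 - <<'E'
from h import *
c=calibration("wrist")
im=cv2.imread("pics/w2.png").astype(int);m=np.zeros(im.shape[:2],bool);m[295:382,275:365]=1
print(b:=blobs(m&(im.min(2)>140),300));
mn=np.array(b[0][2]);print("cap",onz(c,319,339,252),onz(c,*b[0][0],252))
g=cv2.GaussianBlur(im[...,2].astype(np.float32),(0,0),1.5)
for v in(150,200):
    d=np.diff(g[v,230:420]);ul=230+d[:60].argmax()+.5;ur=230+100+np.argmin(d[100:])+.5;print(v,ul,ur,"front",onz(c,ul,v,70),"lip rear",onz(c,ur,v,80),np.round(g[v,360:392:2]))
E
```

```text
[([318.4, 352.3], 3534, [280, 323, 78, 58])]
cap [632.56775456 -81.61087908 252.        ] [632.11757374 -87.17728565 252.        ]
150 259.5 374.5 front [585.42588231 -48.99453799  70.        ] lip rear [678.31678243 -51.36432937  80.        ] [125. 124. 124. 124. 124. 123. 122. 111.  92. 100. 115. 114. 106. 103.
 103. 103.]
200 261.5 371.5 front [582.69935708 -92.38198824  70.        ] lip rear [676.24857573 -93.17482748  80.        ] [124. 123. 122. 123. 123. 120. 106.  94. 109. 117. 111. 105. 103. 103.
 103. 103.]
```

Emit:
{"op": "arm_command", "data": {
  "plan": [
    {"slide": [0.3,0.8,30],"twist": [0,0,0]},
    {"slide": [0.3,0.8,60],"twist": [0,0,0]},
    {"slide": [0.3,0.8,85],"twist": [0,0,0]},
    {"slide": [0.3,0.8,96],"twist": [0,0,0]},
    {"slide": [0.3,0.8,100],"twist": [0,0,0]},
    {"slide": [0.3,0.8,101],"twist": [0,0,0]},
    {"slide": [0.3,0.8,101],"twist": [0,0,0]},
    {"slide": [0.3,0.8,101],"twist": [0,0,0]}
  ]
}}

```text
t: 6.2
position: [633.1, -85.3, 98.9]
eef_rot: [3.141, 0.0, 1.526]
wrist_force: [0.8, 0.8, -1.1]
width: 39.2
gripper_force: 30.9
```

```bash
python3 - <<'E'
from h import *
print(bot.get_state()["position"])
a=snapshot("top")[100:250,360:510,::-1];b=snapshot("scene")[200:350,200:350,::-1]
cv2.imwrite("pics/p1.png",cv2.resize(np.hstack([a,b]),None,fx=2.6,fy=2.6,interpolation=2))
E
```

```text
[633.07874437 -85.33084888  98.94046504]
```

View pics/p1.png

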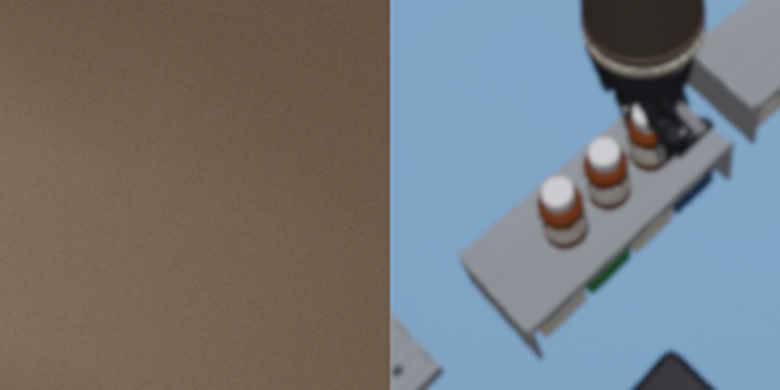

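The scene crop shows the held amber in line with its pair with an even gap; the arm fills the top view. I'll set it down.

Emit:
{"op": "arm_command", "data": {
  "plan": [
    {"slide": [-0.3,-0.5,1],"twist": [0,0,0]},
    {"slide": [-0.3,-0.5,2],"twist": [0,0,0]},
    {"slide": [-0.3,-0.5,3],"twist": [0,0,0]},
    {"slide": [-0.3,-0.5,3],"twist": [0,0,0]},
    {"slide": [-0.3,-0.5,3],"twist": [0,0,0]}
  ]
}}

```text
t: 6.92
position: [632.2, -85.6, 95.8]
eef_rot: [3.141, 0.0, 1.526]
wrist_force: [-2.9, 1.3, 8.2]
width: 39.0
gripper_force: 31.8
```

Emit:
{"op": "arm_command", "data": {
  "plan": [
    {"slide": [0,0,0],"twist": [0,0,0]},
    {"slide": [0,0,0],"twist": [0,0,0]},
    {"slide": [0,0,0],"twist": [0,0,0]},
    {"slide": [0,0,0],"twist": [0,0,0]},
    {"slide": [0,0,0],"twist": [0,0,0]},
    {"slide": [0,0,0],"twist": [0,0,0]}
  ],
  "jaw": 0.5
}}

```text
t: 7.68
position: [632.2, -85.5, 95.3]
eef_rot: [-3.142, -0.0, 1.526]
wrist_force: [-0.9, -0.5, -0.5]
width: 64.1
gripper_force: 0.0
```

```bash
python3 -c "
from h import *
go(632,-85.5,200,1.526)
go(433,239.5,200,1.50)
go(433,239.5,170,1.50,(632,-85.5,200,1.526))"
```

```text
slide [   0.    -0.2 -104.7] twist [-0. -0. -0.]
slide [ 315.7 -213.6 -104.7] twist [-0.    -0.     0.026]
slide [ 315.8 -213.4   30. ] twist [ 0.    -0.     0.026]
```

Emit:
{"op": "arm_command", "data": {
  "plan": [
    {"slide": [0,0,-20],"twist": [0,0,0]},
    {"slide": [0,0,-60],"twist": [0,0,0]},
    {"slide": [0,0,-98],"twist": [0,0,0]},
    {"slide": [15,-10,-105],"twist": [0,0,0.005]},
    {"slide": [60,-40,-105],"twist": [0,0,0.01]},
    {"slide": [105,-71,-105],"twist": [0,0,0.015]},
    {"slide": [150,-101,-105],"twist": [0,0,0.02]},
    {"slide": [195,-132,-105],"twist": [0,0,0.026]},
    {"slide": [240,-162,-105],"twist": [0,0,0.026]},
    {"slide": [280,-190,-95],"twist": [0,0,0.026]},
    {"slide": [306,-207,-80],"twist": [0,0,0.026]},
    {"slide": [315.7,-213.6,-75],"twist": [0,0,0.026]},
    {"slide": [315.7,-213.6,-75],"twist": [0,0,0.026]},
    {"slide": [315.7,-213.6,-75],"twist": [0,0,0.026]},
    {"slide": [315.7,-213.6,-75],"twist": [0,0,0.026]}
  ],
  "jaw": 1
}}

```text
t: 9.55
position: [433.8, 238.8, 170.6]
eef_rot: [3.141, -0.0, 1.499]
wrist_force: [0.5, -0.0, 0.3]
width: 85.2
gripper_force: 0.0
```

```bash
cat > d.py <<'E'
from h import *
s=bot.get_state();print(s["t"],s["position"],s["eef_rot"])
c=calibration("wrist");im=snapshot("wrist")[:,:,::-1];cv2.imwrite("pics/w3.png",im);cv2.imwrite("pics/top3.png",snapshot("top")[:,:,::-1])
im=im.astype(int);bl=blobs((im[...,0]-im[...,1]>70)&(im[...,0]>90),100);print(bl,proj(c,[433,239.5,79]))
for x in bl:print(onz(c,*x[0],79))
t=cv2.imread("pics/top3.png").astype(int);m=np.zeros(t.shape[:2],bool);m[150:200,370:490]=1
ct=calibration("top");Q=[]
for x in blobs(m&(t.min(2)>140)): q=onz(ct,*x[0],148);Q.append(q);print("amber cap",x,q)
E
python3 d.py
```

```text
9.55 [433.77511986 238.76912197 170.61425341] [ 3.14097609e+00 -2.33870808e-04  1.49855194e+00]
[([316.8, 205.6], 825, [301, 190, 33, 32])] [315.98749853 205.05250359]
[433.57540373 239.02171752  79.        ]
amber cap ([416.0, 162.7], 125, [410, 157, 13, 12]) [631.59644293 -86.71079709 148.        ]
amber cap ([439.9, 165.7], 123, [434, 160, 13, 12]) [ 630.10419584 -139.09495518  148.        ]
amber cap ([463.7, 169.3], 126, [458, 164, 13, 12]) [ 627.21439955 -191.0657434   148.        ]
```

The amber row now measures 52.4 and 52.0 mm spacing, straight to within 1 mm. The white cap is right under the gripper.

Emit:
{"op": "arm_command", "data": {
  "plan": [
    {"slide": [0.3,-0.3,40],"twist": [0,0,0]},
    {"slide": [0.3,-0.3,80],"twist": [0,0,0]},
    {"slide": [0.3,-0.3,115],"twist": [0,0,0]},
    {"slide": [0.3,-0.3,138],"twist": [0,0,0]},
    {"slide": [0.3,-0.3,145],"twist": [0,0,0]},
    {"slide": [0.3,-0.3,145],"twist": [0,0,0]},
    {"slide": [0.3,-0.3,145],"twist": [0,0,0]}
  ]
}}

```text
t: 10.52
position: [433.4, 240.0, 26.2]
eef_rot: [3.14, -0.001, 1.5]
wrist_force: [-0.3, -0.2, -0.4]
width: 85.6
gripper_force: 0.0
```

Emit:
{"op": "arm_command", "data": {
  "plan": [
    {"slide": [0,0,0],"twist": [0,0,0]},
    {"slide": [0,0,0],"twist": [0,0,0]},
    {"slide": [0,0,0],"twist": [0,0,0]},
    {"slide": [0,0,0],"twist": [0,0,0]},
    {"slide": [0,0,0],"twist": [0,0,0]},
    {"slide": [0,0,0],"twist": [0,0,0]},
    {"slide": [0,0,0],"twist": [0,0,0]},
    {"slide": [0,0,0],"twist": [0,0,0]}
  ],
  "jaw": -1,
  "squeeze": 30
}}

```text
t: 11.52
position: [433.0, 239.9, 25.8]
eef_rot: [3.141, -0.0, 1.5]
wrist_force: [-1.1, -0.8, 10.7]
width: 39.5
gripper_force: 29.0
```

```bash
python3 -c "
from h import *
go(634.7,129,200,1.50)"
```

```text
slide [ -96.2  209.2 -174.1] twist [ 0.001 -0.    -0.   ]
```

Emit:
{"op": "arm_command", "data": {
  "plan": [
    {"slide": [0,0,-25],"twist": [0,0,0]},
    {"slide": [0,0,-70],"twist": [0,0,0]},
    {"slide": [0,0,-120],"twist": [0,0,0]},
    {"slide": [-3,6,-160],"twist": [0,0,0]},
    {"slide": [-18,40,-174],"twist": [0,0,0]},
    {"slide": [-36,80,-174],"twist": [0,0,0]},
    {"slide": [-55,120,-174],"twist": [0,0,0]},
    {"slide": [-73,160,-174],"twist": [0,0,0]},
    {"slide": [-87,190,-174],"twist": [0,0,0]},
    {"slide": [-93,204,-174],"twist": [0,0,0]},
    {"slide": [-95.8,209.5,-174],"twist": [0,0,0]},
    {"slide": [-95.8,209.5,-174],"twist": [0,0,0]},
    {"slide": [-95.8,209.5,-174],"twist": [0,0,0]},
    {"slide": [-95.8,209.5,-140],"twist": [0,0,0]},
    {"slide": [-95.8,209.5,-110],"twist": [0,0,0]},
    {"slide": [-95.8,209.5,-85],"twist": [0,0,0]},
    {"slide": [-95.8,209.5,-77],"twist": [0,0,0]},
    {"slide": [-95.8,209.5,-74],"twist": [0,0,0]},
    {"slide": [-95.8,209.5,-74],"twist": [0,0,0]},
    {"slide": [-95.8,209.5,-74],"twist": [0,0,0]}
  ]
}}

```text
t: 14.02
position: [635.4, 129.5, 100.2]
eef_rot: [3.14, -0.0, 1.5]
wrist_force: [-0.3, 0.6, -0.7]
width: 39.4
gripper_force: 30.8
```

```bash
python3 - <<'E'
from h import *
print(bot.get_state()["position"])
a=snapshot("wrist")[:,:,::-1];b=snapshot("scene")[130:280,270:450,::-1]
b=cv2.resize(b,(480,400),interpolation=2);cv2.imwrite("pics/p2.png",np.hstack([a[:,160:480],b]))
E
```

```text
[635.4441331  129.45820244 100.23300489]
```

View pics/p2.png

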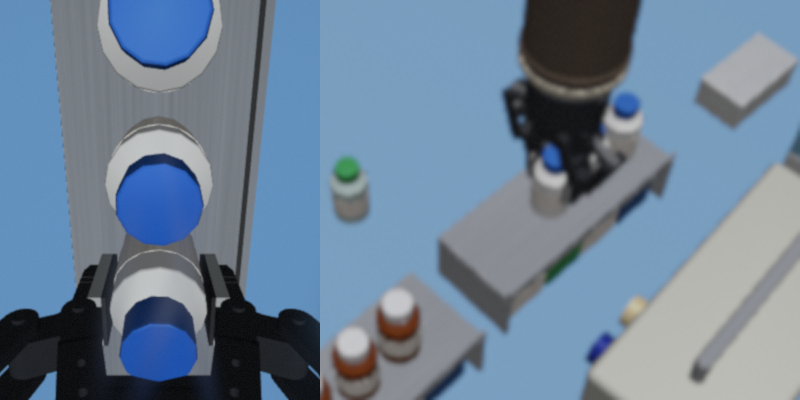

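The wrist view shows the three blue caps in line (columns about 321, 319 and 318 of the full image), and nothing is touching. I'll lower the white bottle.

Emit:
{"op": "arm_command", "data": {
  "plan": [
    {"slide": [0,-0.3,1.5],"twist": [0,0,0]},
    {"slide": [0,-0.3,3],"twist": [0,0,0]},
    {"slide": [0,-0.3,4],"twist": [0,0,0]},
    {"slide": [0,-0.3,4.5],"twist": [0,0,0]},
    {"slide": [0,-0.3,4.5],"twist": [0,0,0]},
    {"slide": [0,-0.3,4.5],"twist": [0,0,0]}
  ]
}}

```text
t: 14.88
position: [634.7, 129.4, 95.8]
eef_rot: [3.141, -0.0, 1.5]
wrist_force: [-5.5, -1.8, 15.7]
width: 39.2
gripper_force: 32.4
```

Contact is felt, so I'll release, then lift away.

Emit:
{"op": "arm_command", "data": {
  "plan": [
    {"slide": [0,0,0],"twist": [0,0,0]},
    {"slide": [0,0,0],"twist": [0,0,0]},
    {"slide": [0,0,0],"twist": [0,0,0]},
    {"slide": [0,0,0],"twist": [0,0,0]},
    {"slide": [0,0,0],"twist": [0,0,0]},
    {"slide": [0,0,0],"twist": [0,0,0]}
  ],
  "jaw": 0.5
}}

```text
t: 15.62
position: [634.6, 129.4, 94.8]
eef_rot: [-3.142, -0.0, 1.5]
wrist_force: [-0.7, -0.7, -0.3]
width: 64.0
gripper_force: 0.0
```

Emit:
{"op": "arm_command", "data": {
  "plan": [
    {"slide": [0,0,-20],"twist": [0,0,0]},
    {"slide": [0,0,-60],"twist": [0,0,0]},
    {"slide": [0,0,-100],"twist": [0,0,0]},
    {"slide": [0,0,-125],"twist": [0,0,0]},
    {"slide": [0,-50,-130],"twist": [0,0,0]},
    {"slide": [0,-100,-130],"twist": [0,0,0]},
    {"slide": [0,-150,-130],"twist": [0,0,0]},
    {"slide": [0,-190,-130],"twist": [0,0,0]},
    {"slide": [0,-200,-130],"twist": [0,0,0]},
    {"slide": [0,-200,-130],"twist": [0,0,0]},
    {"slide": [0,-200,-130],"twist": [0,0,0]}
  ]
}}

```text
t: 17.0
position: [436.6, 143.7, 225.3]
eef_rot: [3.14, -0.0, 1.5]
wrist_force: [-0.2, -0.4, 0.5]
width: 64.1
gripper_force: 0.0
```

```bash
python3 - <<'E'
from h import *
ct=calibration("top");T=snapshot("top")[:,:,::-1];S=snapshot("scene")[:,:,::-1]
t=T.astype(int)
m=np.zeros(t.shape[:2],bool);m[130:200,250:370]=1
for x in blobs(m&(t[...,0]-t[...,1]>70)&(t[...,0]>110)): print("w",x,onz(ct,*x[0],148))
m[:]=0;m[150:200,370:490]=1
for x in blobs(m&(t.min(2)>140)): print("a",x,onz(ct,*x[0],148))
m[:]=0;m[200:280,330:390]=1
for x in blobs(m&(t[...,1]-t[...,2]>40)&(t[...,1]-t[...,0]>20)): print("g",x)
cv2.imwrite("pics/f.png",np.vstack([cv2.resize(T[110:260,240:500],(780,300)),cv2.resize(S[120:320,150:450],(450,300))[:, :].repeat(1,0) if 0 else cv2.resize(S[120:310,60:550],(780,300))]))
E
```

```text
a ([416.3, 162.7], 136, [410, 157, 15, 13]) [631.6648188  -87.36579596 148.        ]
a ([440.0, 165.8], 137, [434, 160, 14, 13]) [ 629.8961111 -139.319836   148.       ]
a ([463.8, 169.1], 136, [458, 163, 14, 13]) [ 627.6973356  -191.27552842  148.        ]
a ([414.2, 191.1], 8, [413, 189, 3, 5]) [566.63506811 -85.75344363 148.        ]
a ([438.3, 193.4], 156, [419, 189, 40, 10]) [ 566.90711833 -137.59131286  148.        ]
a ([408.0, 191.0], 7, [407, 190, 3, 3]) [565.46707131 -72.44502586 148.        ]
a ([463.2, 196.6], 9, [462, 194, 3, 6]) [ 565.35509983 -191.00434633  148.        ]
a ([458.2, 197.7], 9, [456, 196, 5, 4]) [ 561.79409097 -180.37342164  148.        ]
```

View pics/f.png

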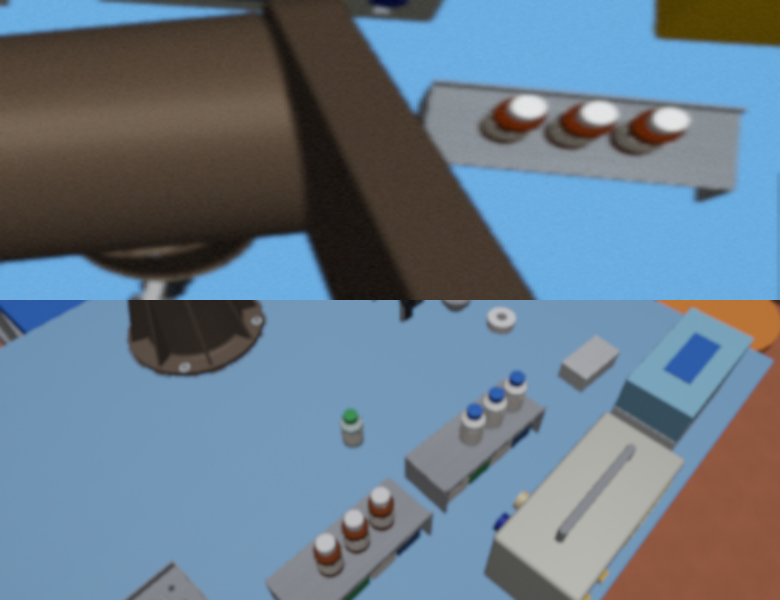

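The final views show both shelves with straight rows of three, all upright, and the green bottle undisturbed. I'll check the white spacing numerically from the scene view, since the arm hides it in the top view, and then hand in.

```bash
python3 - <<'E'
from h import *
from plant import order
c=calibration("scene");t=snapshot("scene")[:,:,::-1].astype(int)
m=np.zeros(t.shape[:2],bool);m[150:215,335:400]=1
P=[onz(c,*x[0],146) for x in blobs(m&(t[...,0]-t[...,1]>70)&(t[...,0]>110))]
P=np.array(P);print(P.round(1),np.linalg.norm(np.diff(P,axis=0),axis=1))
d=np.linalg.norm(np.diff(P,axis=0),axis=1)
v=P[1]-P[0];w=P[2]-P[0];off=(v[0]*w[1]-v[1]*w[0])/np.linalg.norm(v);print("off",off)
if len(P)==3 and abs(d-52).max()<4 and abs(off)<5: print(order.sign_off())
E
```

```text
[[644.3 231.7 146. ]
 [640.6 179.4 146. ]
 [636.3 127.8 146. ]] [52.46952551 51.76437391]
off -0.6169650067923405
the job is handed in; nothing more can be done
None
```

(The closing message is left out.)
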